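# Draw out the sample dish and hold it, turned a quarter, ball in the middle

### The arm

A 7-joint arm with a two-finger parallel gripper is mounted at the origin on the work surface. World frame = base frame: x ahead of the robot, y to its left, z up, the work surface at z = 0. Lengths are in m, angles in rad, forces in N, time in s.
With the tool pointing down it reaches from about 0.425 to 0.925 m from the base axis. Payload 6.8 kg.
Tool frame: the origin (TCP) lies between the finger pads; the fingertips stand 22 mm ahead of it and the grasp point (between the pads) lies 3 mm ahead of it (bot.tip_reach is the distance from the TCP to the fingertips, in m); z points along the fingers, x is the direction in which the jaws open and shut, and the axes are right-handed (so a half turn about z gives the same grasp; the last joint's range is limited). The gripper opens to 85 mm and grips with 20 to 120 N. Pads are 22 mm wide; open, the fingers measure 114 mm over their backs; the gripper's body (76 mm by 85 mm) begins 54 mm behind the grasp point. The pads swing forward as they close: fully open they stand 13 mm farther back than shut.
Start: joints at [1.186, 0.477, 0.022, 1.555, -0.011, 1.109, -0.083], TCP at [0.184, -0.649, 0.253] pointing down, gripper open.
Joint ranges: [-2.96, 2.96], [-0.34, 2.1], [-1.41, 1.46], [0.24, 2.44], [-1.37, 4.51], [0.17, 1.92], [-2.96, 2.96]. Speed limits (rad/s): [2.39, 2.39, 3.14, 3.14, 3.14, 3.14, 3.14].

### API

Orientations are given as a unit quaternion [w, x, y, z].
In Python, from station import bot gives the robot as it stands.
- The arm moves only by the tool step_arm, never from a script. Its argument "targets" is a list of rows, each a list of 5 numbers: the shift along the tool's x, y, z in mm, then the turn about the tool's z in degrees, then the closure, from 0 (fully open) to 1 (shut). In form: [[dx, dy, dz, spin, jaw], ...]. A call has 1 to 20 rows; each row is the pose to reach, as a shift and turn from the pose commanded when the call began, along the tool's axes at that moment; what a row does not reach only later rows make up. A row lasts 1/12 s, in which the tool goes at most 41.7 mm and 7.16 degrees, less where a joint would pass 70% of its speed; a pose out of reach is approached as far as the arm can. A call with a gripper value outside its range is refused whole. The fingers move at their own pace and stop on an object; "newtons" is the grip in N (left out, the last holds). Time passes only in rows, so rows that repeat a pose let the fingers close. It gives the time, the measured TCP pose, the force and the opening at its end, in the units of the state.
- bot.get_obs(): the state, without advancing time (a new reading comes with each control period).
- bot.read_camera(name): name is "scene" or "top"; returns a dict with "frame" (480x640x3 uint8, red, green, blue), "z_map" (480x640 float32, m along the optical axis (not along the pixel's ray), 0 where there is no reading), "fov_y" (degrees; the focal length in pixels is half the picture's height over the tangent of half this angle, whatever the lens; pixels are square), "cx", "cy" (the principal point, pixels), "R" (3x3) and "t" (3): a world point X has camera coordinates R X + t. Camera axes: x right, y down, z forward; pixel columns grow to the right and rows downward; lengths in m; the calibration is good to about 2 mm. A picture is of the moment at which its call begins.
- bot.hand_in(): hands the job in, once; it reports no verdict.
The state is a dict: "t": time; "q": joint angles; "joint_vel": joint speeds; "joint_torque": joint torques, N m; "eef_pos": TCP position; "tool_rot": TCP orientation; "contact_force": force on the tool from outside, world axes, zero at the start; "torque": the same for the moment, N m; "gripper_width": opening from 0.0 (shut) to 1.0 (fully open).
Only numpy, scipy, OpenCV 4.12 (cv2) and the standard library are available. Lean on these libraries where they do the work, as an engineer would, in place of code of your own. Each camera call takes 0.05 s, during which the arm holds its last target.

### The job

The sample dish with its loose steel ball is held down in the display stand on the shop counter: draw it along the rails by its handle until you feel it come up against the stop at the open end, then lift it straight out. Holding it level at least 10 cm above the counter, clear of the stand, turn it a quarter turn (either way) so that its handle lies crosswise to the rails for a colleague to take, and keep the ball in the middle of the dish all the while. Do not move the two bottles or the small carton, and do not put the dish down: finish while still holding it up, level and still.

Things in the scene. Friction and masses are not known exactly. Their poses are not given: they have to be found in the camera images.
- stand: Dark steel stand fixed on the counter, place and yaw vary. 240 mm long (its x) x 117 wide (y); origin under its centre, z up. Floor 6 mm thick; side rails along x, 18 mm high, 93 mm apart inside. Its open end is at -x, closed only by a low bar, the stop. Where the dish meets the stop is not given: it has 80 to 140 mm to go from its start, towards the stand's -x.
- lip_end (a point): Midway between the ends of the two lips. From here (stand x = -18 mm) to stand x = +118 mm each rail carries an inward lip, underside 16.5 and top 20.5 mm above the counter, jutting 8 mm inward, that holds the dish's foot down. Nearer the open end there are no lips. Only against the stop is the foot surely clear of them.
- dish: Loose aluminium dish, 0.15 to 0.31 kg, origin at the centre of its foot's underside, z up. Foot 90 x 90 x 5 mm, in the stand 1.5 mm play each side and 5.5 mm under the lips. On a stem, a round dished plate 128 mm across, rising at 7 degrees, outside radius 44 mm at 25, to the rim 38 mm above the origin. Handle along the dish's x, over the middle, on wire legs at x = +-61 mm. At the start its x lies along the stand's x.
- dish_grip (a point): Centre of the wooden grip of the handle, 96 mm above the dish's origin. The grip is a bar 56 mm long (dish x), 14 mm wide (dish y: pinch it here, from above), 24 mm high, nothing above it.
- dish_middle (a point): Middle of the dished plate's upper surface, where the ball belongs, 23 mm above the dish's origin.
- ball_center (a point): Centre of the loose polished steel ball, 24 mm in diameter, about 55 g, which lies in the middle of the dish and rolls freely if the dish is tilted or jerked.
- bottle_a: White bottle with a red cap, 52 mm in diameter, 95 mm high, standing on the counter beside the stand, origin at the centre of its underside. Leave it alone.
- bottle_b: Another such bottle, same size and origin. Leave it alone.
- carton: Small cardboard carton 50 x 75 x 110 mm high, standing on the counter, origin at the centre of its underside. Leave it alone.
There are look-alikes about, which are no part of the job. Of the things shaped like the dish, the aluminium one is meant.

How it is judged:
On the way, in this order (a step that is already met when the one before it is completed fails the run):
1. the dish has been drawn along the rails up to the stop, still down in the stand (x of dish in the frame of stand below -0.0665 m and height (world z) of dish below 0.012 m), for 0.1 s.
2. the dish has been lifted out of the stand, at least 40 mm above the counter and carried by the robot alone (height (world z) of dish above 0.04 m and contact force between dish and stand below 0.1 N), for 0.1 s.
At the end, for the whole second after the job is handed in: Dish held by the fingers, underside over 95 mm above the counter, off the stand, still (under 30 mm/s), level within 0.06 rad, handle crosswise to the rails within 0.12 rad, ball within 12 mm of the dish's middle; bottles and carton within 15 mm of their places (height (world z) of dish above 0.095 m and contact force between dish and the fingers above 2 N and contact force between dish and stand below 0.1 N and angle between the x axis of dish and the y axis of stand, either way round below 0.12 rad and angle between dish's own z axis and vertical below 0.06 rad and horizontal distance between ball_center and dish_middle below 0.012 m and distance between ball_center and dish_middle below 0.02 m and linear speed of dish below 0.03 m/s and distance of each of bottle_a, bottle_b, carton from where it was at the start of the episode below 0.015 m); the arm keeps its last pose, push and grip.
It fails at once if the ball rolled more than 30 mm from the middle of the dish (distance between ball_center and dish_middle above 0.035 m).
It fails at once if a bottle or the carton was knocked away (distance of any of bottle_a, bottle_b, carton from where it was at the start of the episode above 0.015 m).
It also fails if it takes over 51 s, if anything falls off the work surface, if the arm or the gripper's body presses on something with over 40 N, if the wrist force passes 120 N, or if a joint passes its speed limit or range.

## Working session

There is one attempt and no reset: what is moved stays moved. The work goes in short steps, Python scripts to look and compute and a tool call to move; the robot and the scene stay as the last step left them, time stands still between calls to the robot, and variables do not carry over. Pictures are saved under pics/ and viewed, and the job is handed in when it is done.

Besides the shell and the picture viewer there is one more tool, called as name(argument=value, ...) on one line, values as JSON. step_arm: Moves the arm, as the interface text tells. Its arguments: {"type":"object","properties":{"targets":{"type":"array"},"newtons":{"type":"number"}},"required":["targets"]}

```bash
mkdir -p pics; ls
python3 - <<'E'
from station import bot
import cv2, numpy as np
print(bot.get_obs())
for n in ("scene","top"):
    c=bot.read_camera(n); cv2.imwrite(f"pics/{n}0.png",c["frame"][:,:,::-1]); np.savez(f"{n}0.npz",**c)
    print(n,c["fov_y"],c["cx"],c["cy"],c["R"],c["t"])
E
```

```text
pics
{'t': 0.0, 'q': array([ 1.18589377,  0.47781632,  0.02236513,  1.55645858, -0.01148291,
        1.10929833, -0.08309872]), 'joint_vel': array([ 0.00143076, -0.00053508, -0.00157784,  0.00013644,  0.00027544,
        0.00106826,  0.00049494]), 'joint_torque': array([ 1.73452790e-04, -5.96455872e+01,  1.60830840e+00, -2.81193709e+01,
        1.24768488e-02,  9.39875812e-03,  9.05723027e-06]), 'eef_pos': array([ 0.18428177, -0.64878022,  0.2523123 ]), 'tool_rot': array([-4.90027420e-04,  7.97899679e-01, -6.02789552e-01, -7.85756512e-04]), 'contact_force': array([-0.33511947, -0.20533144,  1.00878308]), 'torque': array([ 0.08109401,  0.03159321, -0.04115097]), 'gripper_width': 0.9978344109434095}
scene 45.00718256291113 313.8440719848398 233.1239346321458 [[-8.70566570e-01  4.92049989e-01  8.09426922e-04]
 [ 3.82995238e-01  6.78650795e-01 -6.26695896e-01]
 [-3.08915027e-01 -5.45270490e-01 -7.79263497e-01]] [ 0.48642173 -0.20938826  1.38753734]
top 43.770761835838584 313.28793066070523 235.43851140422106 [[ 0.03614745 -0.99934287  0.00268278]
 [-0.97709609 -0.03590583 -0.20974748]
 [ 0.20970597  0.0049605  -0.97775191]] [0.053926   0.61100535 1.12023058]
```

View pics/scene0.png

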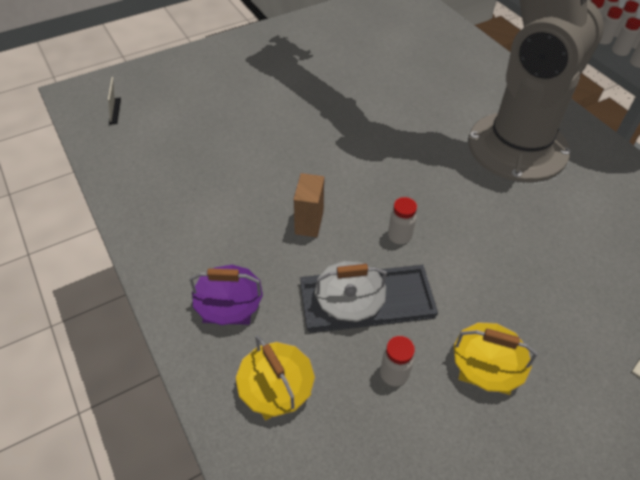

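View pics/top0.png

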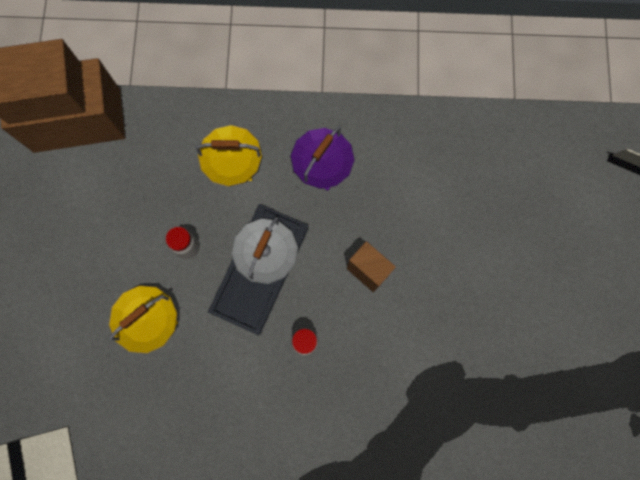

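Things shaped like the dish, top-view pixels: yellow (230,155), yellow (143,319), purple (322,158) and grey aluminium (265,250), which is the one in the stand. I choose the aluminium one. The bottles are at (179,239) and (304,341), the carton at (371,265). Next a close crop and the measurements.

```bash
cat > h.py <<'E'
import numpy as np, cv2
def load(n): return dict(np.load(n))
def f(c): return 240/np.tan(np.radians(float(c["fov_y"]))/2)
def ray(c,uv,z):
    uv=np.atleast_2d(np.asarray(uv,float)); F=f(c)
    d=np.c_[(uv[:,0]-c["cx"])/F,(uv[:,1]-c["cy"])/F,np.ones(len(uv))]@c["R"]
    o=-c["R"].T@c["t"]; s=(z-o[2])/d[:,2]
    return o+d*s[:,None]
def proj(c,X):
    X=np.atleast_2d(X)@c["R"].T+c["t"]; return X[:,:2]/X[:,2:]*f(c)+[float(c["cx"]),float(c["cy"])]
def cloud(c):
    v,u=np.mgrid[:480,:640]; z=c["z_map"];F=f(c)
    p=np.stack([(u-c["cx"])/F*z,(v-c["cy"])/F*z,z],-1)
    return (p-c["t"])@c["R"]
E
python3 - <<'E'
from h import *
for n,(x0,y0,x1,y1) in {"top0":(190,190,330,345),"scene0":(280,240,450,340)}.items():
    c=load(n+".npz"); im=c["frame"]
    cv2.imwrite(f"pics/{n}crop.png",cv2.resize(im[y0:y1,x0:x1,::-1],None,fx=3.8 if n=="top0" else 4.5,fy=3.8 if n=="top0" else 4.5,interpolation=cv2.INTER_CUBIC))
    hsv=cv2.cvtColor(im,cv2.COLOR_RGB2HSV)
    m=((hsv[...,0]<18)&(hsv[...,1]>110)&(hsv[...,2]>50)).astype(np.uint8)
    P=cloud(c)
    k,l,s,ce=cv2.connectedComponentsWithStats(m)
    for i in range(1,k):
        if s[i,4]>40:
            w=P[l==i]; w=w[c["z_map"][l==i]>0]
            print(n,ce[i].round(1),s[i],np.median(w,0).round(3), "z95",np.percentile(w[:,2],95).round(3))
    # stand dark mask
    g=im.astype(int)
    m=((g.max(2)<62)).astype(np.uint8); m2=np.zeros_like(m); m2[y0:y1,x0:x1]=m[y0:y1,x0:x1]
    cv2.imwrite(f"pics/{n}mask.png",cv2.resize(m2[y0:y1,x0:x1]*255,None,fx=3.8,fy=3.8))
    print(im[280,250],im[290,400], im[400,200])
E
```

```text
top0 [50.2 98.6] [   0   40  124  112 9347] [0.817 0.584 0.174] z95 0.232
top0 [322.7 146.5] [314 135  18  25 178] [0.78  0.064 0.107] z95 0.111
top0 [225.1 144.5] [211 141  29   9 216] [0.777 0.257 0.106] z95 0.11
top0 [177.7 238.1] [166 226  25  25 455] [0.588 0.338 0.094] z95 0.098
top0 [261.8 244. ] [254 230  16  28 191] [0.578 0.173 0.113] z95 0.117
top0 [370.2 265.2] [ 348  242   47   49 1210] [ 0.547 -0.034  0.109] z95 0.112
top0 [133.2 316.3] [120 305  27  23 224] [0.434 0.404 0.107] z95 0.111
top0 [304.1 340.6] [292 328  25  26 506] [0.401 0.086 0.094] z95 0.098
[77 82 80] [95 97 91] [88 89 84]
scene0 [598.2   2.6] [592   0  13   8  68] [-0.687 -0.385 -0.014] z95 -0.009
scene0 [630.8   6.1] [624   1  14  11 117] [-0.759 -0.322 -0.014] z95 -0.008
scene0 [614.7  12.3] [608   7  15  12 134] [-0.688 -0.32  -0.014] z95 -0.009
scene0 [499.8  30.6] [479  18  39  31 593] [-0.766 -0.814 -0.369] z95 -0.361
scene0 [632.9  23.4] [626  18  14  12 135] [-0.687 -0.249 -0.014] z95 -0.009
scene0 [598. 103.] [ 574   76   52   53 1115] [-0.782 -0.288 -0.381] z95 -0.365
scene0 [308.4 203.9] [ 295  174   28   61 1421] [ 0.563 -0.015  0.098] z95 0.11
scene0 [404.7 207. ] [394 197  23  21 399] [0.404 0.09  0.093] z95 0.095
scene0 [352.  270.3] [338 264  29  13 282] [0.582 0.178 0.11 ] z95 0.114
scene0 [222.7 274.1] [208 269  30  11 288] [0.784 0.069 0.105] z95 0.108
scene0 [501.1 338. ] [484 329  36  19 373] [0.438 0.41  0.105] z95 0.108
scene0 [399.9 349.4] [386 336  29  28 634] [0.59  0.341 0.093] z95 0.096
scene0 [272.6 359.6] [263 344  21  33 261] [0.782 0.262 0.106] z95 0.109
[ 89  63 104] [73 74 77] [119 117 111]
```

View pics/top0crop.png

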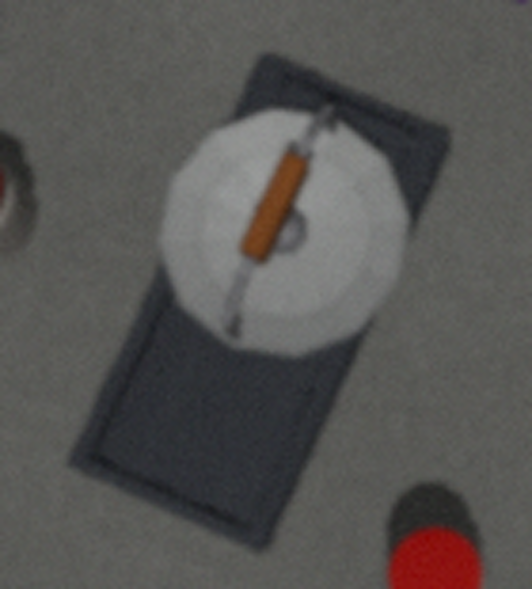

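View pics/scene0crop.png

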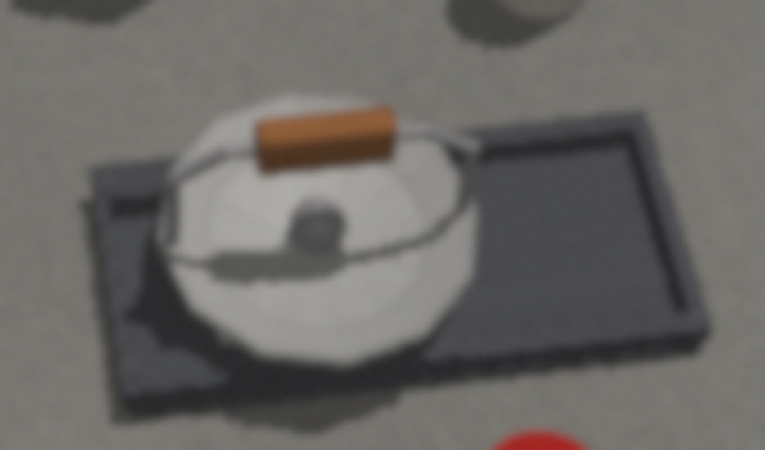

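View pics/top0mask.png

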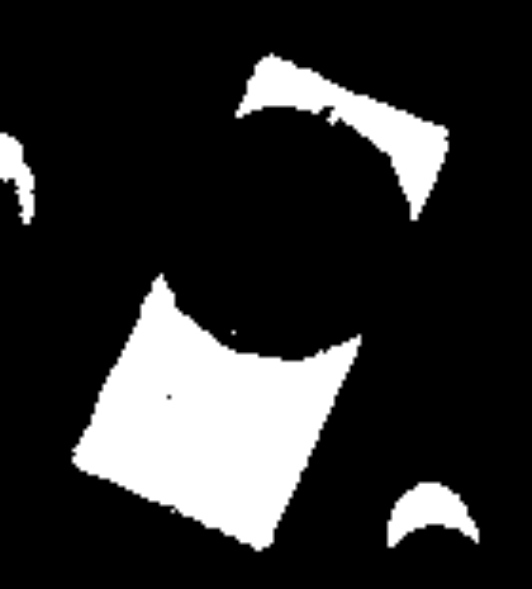

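Run:
```python
from h import *
c=load("top0.npz"); s=load("scene0.npz")
im=c["frame"]; x0,y0,x1,y1=200,190,320,345
m=np.zeros((480,640),np.uint8); m[y0:y1,x0:x1]=(im[y0:y1,x0:x1].max(2)<62)
m=cv2.morphologyEx(m,cv2.MORPH_OPEN,np.ones((3,3)))
k,l,st,ce=cv2.connectedComponentsWithStats(m)
print(st,ce.round())
ids=[i for i in range(1,k) if st[i,4]>150 and ce[i][0]<300]
v,u=np.nonzero(np.isin(l,ids))
for z in (0.019,):
    W=ray(c,np.c_[u,v],z)
    r=cv2.minAreaRect((W[:,:2]*1000).astype(np.float32)); print("stand rect",z,r, cv2.boxPoints(r))
for n,cc,box in (("top",c,(250,225,275,262)),("scene",s,(330,258,372,284))):
    hsv=cv2.cvtColor(cc["frame"],cv2.COLOR_RGB2HSV)
    m=((hsv[...,0]<18)&(hsv[...,1]>110)&(hsv[...,2]>50))
    a=np.zeros_like(m); a[box[1]:box[3],box[0]:box[2]]=m[box[1]:box[3],box[0]:box[2]]
    v,u=np.nonzero(a)
    W=ray(cc,np.c_[u,v],0.114)[:,:2]*1000
    r=cv2.minAreaRect(W.astype(np.float32)); 
    ev,V=np.linalg.eigh(np.cov(W.T)); 
    print(n,r,"mean",W.mean(0),"pca",np.degrees(np.arctan2(V[1,1],V[0,1])))
# stand points from depth near dish
P=cloud(s); h=P[...,2]
for (u,v) in [(425,270),(433,310),(310,310),(400,275),(395,320),(410,300),(430,295)]: print((u,v),P[v,u].round(4))
# ball
b=P[280:305,335:365].reshape(-1,3)
# bottles/carton approximate z>.03 clusters
```

```text
[[     0      0    640    480 303494]
 [   253    205     55     41    689]
 [   210    264     74     70   2794]
 [   292    317     23     16    223]] [[320. 239.]
 [283. 221.]
 [245. 301.]
 [302. 324.]]
stand rect 0.019 ((547.942626953125, 184.06729125976562), (115.7729721069336, 246.58767700195312), 68.34973907470703) [[411.99014  175.75255 ]
 [641.1818    84.776474]
 [683.89514  192.38203 ]
 [454.70343  283.3581  ]]
top ((578.4874877929688, 172.08078002929688), (13.683263778686523, 54.02058792114258), 66.86359405517578) mean [578.04584007 172.64679153] pca 158.93579230714192
scene ((583.3775634765625, 180.75827026367188), (21.236234664916992, 52.19802474975586), 67.79044342041016) mean [583.76883927 180.77427925] pca 159.97413542702392
(425, 270) [ 0.4076  0.1857 -0.002 ]
(433, 310) [0.9323 0.6593 0.9496]
(310, 310) [0.6548 0.155  0.001 ]
(400, 275) [0.4614 0.1744 0.0045]
(395, 320) [0.5289 0.2547 0.0064]
(410, 300) [0.4787 0.2323 0.0058]
(430, 295) [0.4439 0.2465 0.0161]
```

The top crop shows the grey dish with brown grip, centred near (262,244). The stand's empty end, with the low bar, is the open end and faces the robot. The grip is at about (0.579, 0.174) and the stand axis is about -21.4°. Both views agree to 2–4 mm, and the depth gives the grip top at ~0.114 as expected. Moving to approach by an outer arc.

step_arm(targets=[[-234,-347,0,37,0],[-234,-347,0,37,0],[-234,-347,0,37,0],[-234,-347,0,37,0],[-234,-347,0,37,0],[-234,-347,0,37,0],[-234,-347,0,37,0],[-234,-347,0,37,0],[-234,-347,0,37,0],[-234,-347,0,37,0],[-234,-347,0,37,0],[-234,-347,0,37,0],[-234,-347,0,37,0]], newtons=40)

```text
t: 1.18
eef_pos: [0.4539, -0.3296, 0.253]
tool_rot: [-0.0, -0.566, 0.825, 0.0]
contact_force: [-1.1, -0.1, -0.5]
gripper_width: 1.002
```

```bash
cat > g.py <<'E'
from station import bot
import numpy as np
from scipy.spatial.transform import Rotation as R
def go(target=None,jawang=None):
    o=bot.get_obs(); q=o["tool_rot"]; r=R.from_quat([q[1],q[2],q[3],q[0]]).as_matrix()
    print("t",o["t"],"p",o["eef_pos"].round(4),"q",o["q"].round(2),"F",o["contact_force"].round(2),"w",round(o["gripper_width"],3))
    a=np.degrees(np.arctan2(r[1,0],r[0,0])); print("toolx ang",a.round(2),"tilt",np.degrees(np.arccos(-r[2,2])).round(2))
    if target is not None: print("d tool mm",((np.array(target)-o["eef_pos"])@r*1000).round(1))
    if jawang is not None: print("spin",(((a-jawang)+90)%180-90).round(2))
    return o,r
E
python3 -c "
from g import *
go([.579,.174,.253],-111.4)"
```

```text
t 1.1833 p [ 0.4539 -0.3296  0.253 ] q [ 0.52  0.29 -0.01  1.83  0.    1.02 -1.43] F [-1.13 -0.07 -0.53] w 1.002
toolx ang -111.1 tilt 0.06
d tool mm [-5.148e+02  6.460e+01 -2.000e-01]
spin 0.3
```

step_arm(targets=[[-515,65,0,0,0],[-515,65,0,0,0],[-515,65,0,0,0],[-515,65,0,0,0],[-515,65,0,0,0],[-515,65,0,0,0],[-515,65,0,0,0],[-515,65,0,0,0],[-515,65,0,0,0],[-515,65,0,0,0],[-515,65,0,0,0],[-515,65,0,0,0],[-515,65,0,0,0],[-515,65,0,0,0],[-515,65,0,0,0]])

```text
t: 2.43
eef_pos: [0.5799, 0.1731, 0.2527]
tool_rot: [-0.001, -0.565, 0.825, -0.0]
contact_force: [-0.2, -1.2, -0.2]
gripper_width: 1.003
```

Run:
```python
from g import *; import cv2
o,r=go([.579,.174,.099],-111.4)
for n in ("scene","top"):
    c=bot.read_camera(n); np.savez(f"{n}1.npz",**c)
    cv2.imwrite(f"pics/{n}1.png",c["frame"][:,:,::-1])
```

```text
t 2.4333 p [0.5799 0.1731 0.2527] q [-0.19  0.38 -0.26  1.71  0.11  1.06 -2.43] F [-0.17 -1.16 -0.2 ] w 1.003
toolx ang -111.19 tilt 0.07
d tool mm [ -0.7   1.1 153.7]
spin 0.21
```

View pics/scene1.png

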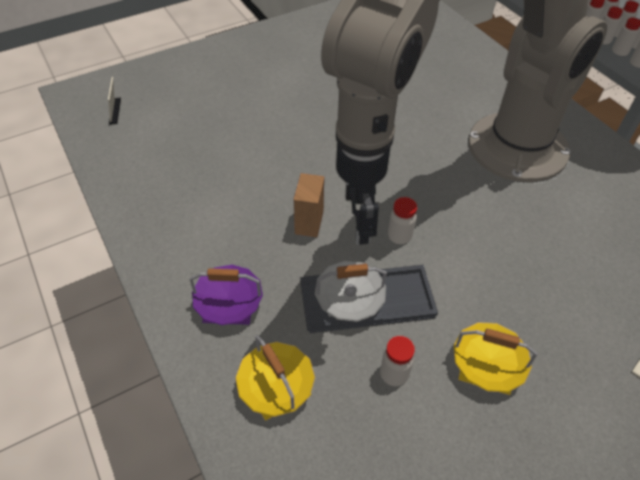

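step_arm(targets=[[-1,1,30,0,0],[-1,1,60,0,0],[-1,1,90,0,0],[-1,1,110,0,0],[-1,1,125,0,0],[-1,1,137,0,0],[-1,1,145,0,0],[-1,1,148,0,0],[-1,1,148,0,0],[-1,1,148,0,0]])

```text
t: 3.37
eef_pos: [0.5795, 0.1755, 0.1061]
tool_rot: [0.001, -0.565, 0.825, -0.0]
contact_force: [0.4, 0.2, -0.8]
gripper_width: 0.997
```

Run:
```python
from g import *; import cv2
o,r=go([.579,.174,.105],-111.4)
for n,(x0,y0,x1,y1) in {"top":(200,180,330,320),"scene":(290,180,450,340)}.items():
    c=bot.read_camera(n); np.savez(f"{n}2.npz",**c)
    cv2.imwrite(f"pics/{n}2.png",cv2.resize(c["frame"][y0:y1,x0:x1,::-1],None,fx=3.6,fy=3.6,interpolation=cv2.INTER_CUBIC))
```

```text
t 3.3667 p [0.5795 0.1755 0.1061] q [-0.22  0.55 -0.24  1.83  0.18  0.78 -2.49] F [ 0.35  0.15 -0.83] w 0.997
toolx ang -111.17 tilt 0.08
d tool mm [ 1.6 -0.1  1.1]
spin 0.23
```

View pics/scene2.png

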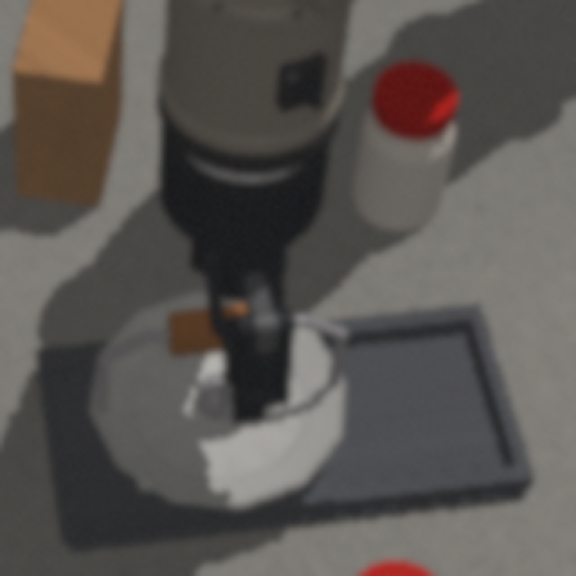

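View pics/top2.png

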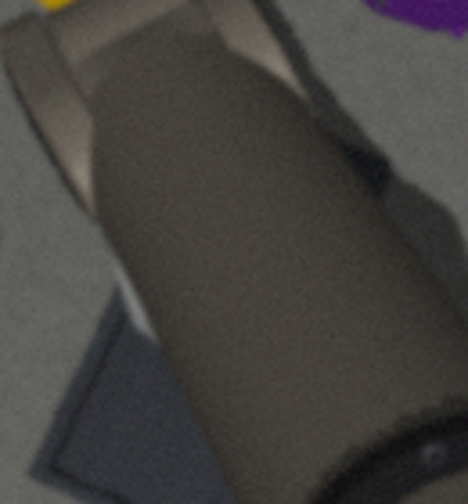

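The scene crop shows the grip straddled: wood at (190,330), and a bit of it between the fingers at (237,308). The fingers are centred within a few mm. Closing gradually.

step_arm(targets=[[0,0,1,0,0.5],[0,0,1,0,0.6],[0,0,1,0,0.68],[0,0,1,0,0.72],[0,0,1,0,0.75],[0,0,1,0,0.77],[0,0,1,0,0.79],[0,0,1,0,0.8],[0,0,1,0,0.81],[0,0,1,0,0.82],[0,0,1,0,0.83],[0,0,1,0,0.84],[0,0,1,0,0.85],[0,0,1,0,0.87],[0,0,1,0,0.9],[0,0,1,0,1],[0,0,1,0,1],[0,0,1,0,1]], newtons=50)

```text
t: 4.97
eef_pos: [0.5787, 0.1754, 0.104]
tool_rot: [-0.0, -0.565, 0.825, -0.0]
contact_force: [-0.8, -2.5, -3.7]
gripper_width: 0.156
```

```bash
cat > look.py <<'E'
from g import *; import cv2,sys
k=sys.argv[1]
for n,(x0,y0,x1,y1) in {"top":(180,170,340,340),"scene":(290,170,450,350)}.items():
    c=bot.read_camera(n); np.savez(f"{n}{k}.npz",**c)
    cv2.imwrite(f"pics/{n}{k}.png",cv2.resize(c["frame"][y0:y1,x0:x1,::-1],None,fx=3.3,fy=3.3,interpolation=cv2.INTER_CUBIC))
go()
E
python3 look.py 3
```

```text
t 5.0667 p [0.5787 0.1754 0.1041] q [-0.22  0.55 -0.24  1.83  0.18  0.78 -2.49] F [-0.87 -3.5  -2.5 ] w 0.155
toolx ang -111.15 tilt 0.04
```

View pics/scene3.png

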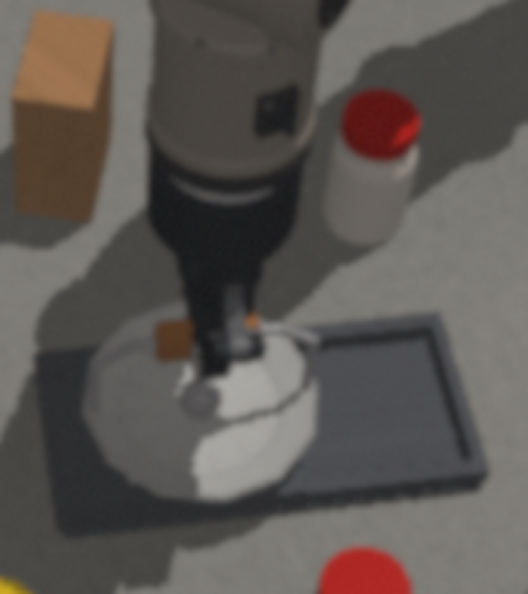

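Gripped: opening 13 mm against a 14 mm bar, ball still in the middle at (200,400). There is a small sideways force, so I relieve it by about 1 mm and start the draw along +tool y.

step_arm(targets=[[0.5,0.5,0,0,1],[0.9,1.5,0,0,1],[0.9,3,0,0,1],[0.9,5,0,0,1],[0.9,7.5,0,0,1],[0.9,10,0,0,1],[0.9,13,0,0,1],[0.8,16,0,0,1],[0.8,19,0,0,1],[0.8,22,0,0,1],[0.8,25,0,0,1],[0.8,28,0,0,1],[0.8,31,0,0,1],[0.8,34,0,0,1],[0.8,37,0,0,1],[0.8,39.5,0,0,1],[0.7,42,0,0,1],[0.7,44,0,0,1],[0.7,45,0,0,1],[0.7,45,0,0,1]])

```text
t: 6.73
eef_pos: [0.5364, 0.1914, 0.1043]
tool_rot: [-0.0, -0.566, 0.825, 0.0]
contact_force: [0.4, -0.1, -3.7]
gripper_width: 0.158
```

```bash
python3 look.py 4
```

```text
t 6.8333 p [0.5368 0.1912 0.1044] q [-0.26  0.5  -0.25  1.92  0.18  0.74 -2.55] F [-0.09  0.78 -3.7 ] w 0.157
toolx ang -111.15 tilt 0.01
```

View pics/scene4.png

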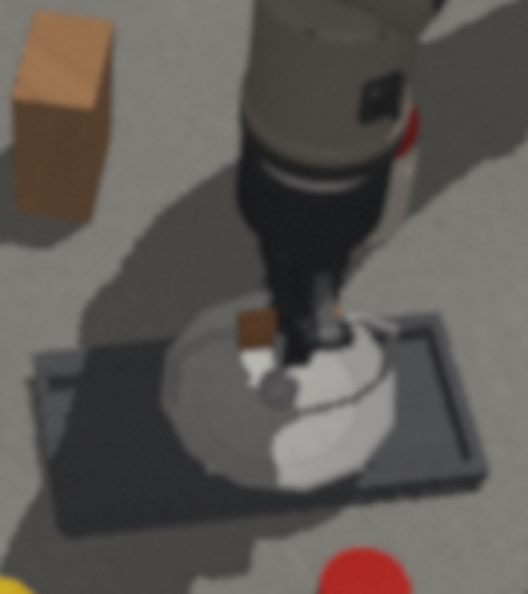

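step_arm(targets=[[0,0,0.5,0,1],[0,0,1,0,1],[0,0,1.5,0,1],[0,0,1.5,0,1]])

```text
t: 7.17
eef_pos: [0.5369, 0.1911, 0.1038]
tool_rot: [0.0, -0.565, 0.825, -0.0]
contact_force: [-3.9, -3.2, 7.7]
gripper_width: 0.159
```

```bash
python3 -c "
from g import *
go()"
```

```text
t 7.1667 p [0.5369 0.1911 0.1038] q [-0.26  0.5  -0.25  1.92  0.18  0.74 -2.55] F [-3.91 -3.18  7.67] w 0.159
toolx ang -111.16 tilt 0.03
```

It is on the floor (Fz +8 N after going down about 0.6 mm), so easing back 1.2 mm and continuing.

step_arm(targets=[[0,0,-0.6,0,1],[0,0.5,-1.2,0,1],[0,1.5,-1.2,0,1],[0,3,-1.2,0,1],[0,5,-1.2,0,1],[0,7.5,-1.2,0,1],[0,10,-1.2,0,1],[-0.1,13,-1.2,0,1],[-0.1,16,-1.2,0,1],[-0.1,19,-1.2,0,1],[-0.1,22,-1.2,0,1],[-0.1,24.5,-1.2,0,1],[-0.1,26.5,-1.2,0,1],[-0.1,28,-1.2,0,1],[-0.1,29,-1.2,0,1],[-0.1,30,-1.2,0,1],[-0.1,31,-1.2,0,1],[-0.1,32,-1.2,0,1]])

```text
t: 8.67
eef_pos: [0.5069, 0.2029, 0.104]
tool_rot: [0.0, -0.565, 0.825, -0.0]
contact_force: [-0.6, 0.0, -3.4]
gripper_width: 0.155
```

```bash
python3 look.py 5
```

```text
t 8.7667 p [0.5067 0.203  0.104 ] q [-0.29  0.47 -0.25  1.97  0.18  0.71 -2.59] F [ 0.24  0.34 -3.91] w 0.158
toolx ang -111.13 tilt 0.01
```

View pics/scene5.png

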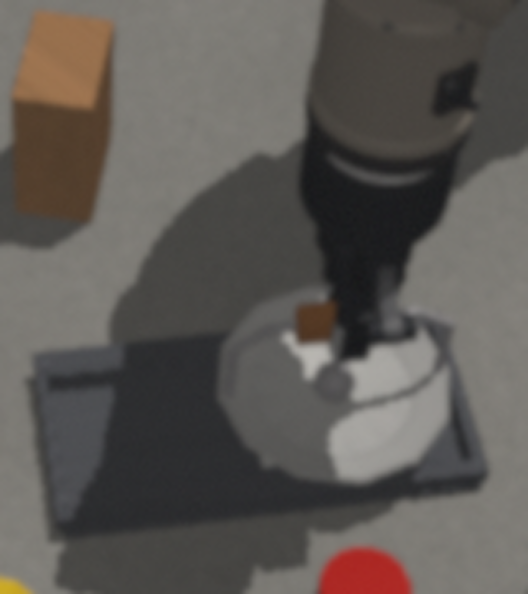

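step_arm(targets=[[0,1,0,0,1],[0,2,0,0,1],[0,3,0,0,1],[0,4.5,0,0,1],[0,6,0,0,1],[0,7.5,0,0,1],[0,9,0,0,1],[0,10.5,0,0,1],[0,11.5,0,0,1],[0,12.5,0,0,1],[0,13.5,0,0,1],[0,14.5,0,0,1],[0,15.5,0,0,1],[0,16.5,0,0,1],[0,17.5,0,0,1],[0,18,0,0,1]])

```text
t: 10.1
eef_pos: [0.4899, 0.2094, 0.104]
tool_rot: [-0.0, -0.565, 0.825, 0.0]
contact_force: [0.3, -0.3, -4.2]
gripper_width: 0.158
```

```bash
python3 -c "
from g import *
go()"
```

```text
t 10.1 p [0.4899 0.2094 0.104 ] q [-0.31  0.46 -0.26  2.    0.18  0.7  -2.62] F [ 0.29 -0.27 -4.2 ] w 0.158
toolx ang -111.14 tilt 0.01
```

step_arm(targets=[[0,0.7,0,0,1],[0,1.5,0,0,1],[0,2.3,0,0,1],[0,3.1,0,0,1],[0,3.9,0,0,1],[0,4.7,0,0,1],[0,5.5,0,0,1],[0,6.3,0,0,1],[0,7,0,0,1]])

```text
t: 10.85
eef_pos: [0.4835, 0.2119, 0.104]
tool_rot: [0.0, -0.565, 0.825, -0.0]
contact_force: [0.4, 1.0, -3.2]
gripper_width: 0.158
```

step_arm(targets=[[0,0.7,0,0,1],[0,1.5,0,0,1],[0,2.3,0,0,1],[0,3.1,0,0,1],[0,3.9,0,0,1],[0,4.5,0,0,1],[0,5,0,0,1]])

```text
t: 11.43
eef_pos: [0.4801, 0.2131, 0.1044]
tool_rot: [0.001, -0.565, 0.825, -0.001]
contact_force: [5.4, -3.4, -2.9]
gripper_width: 0.154
```

```bash
python3 look.py 6
```

```text
t 11.5333 p [0.4802 0.2131 0.1044] q [-0.33  0.45 -0.26  2.02  0.18  0.69 -2.64] F [ 4.44 -2.75 -2.66] w 0.156
toolx ang -111.21 tilt 0.13
```

View pics/scene6.png

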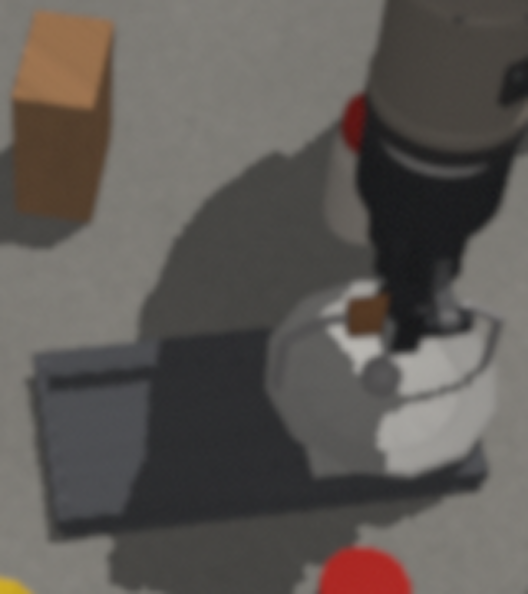

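View pics/top6.png

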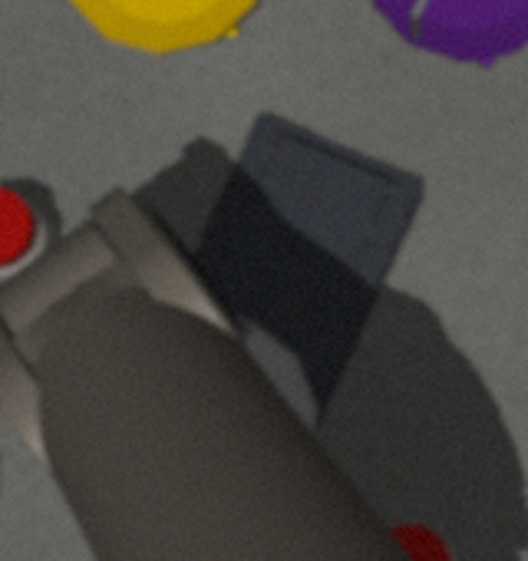

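The scene crop shows the dish at the open end with the ball in the middle (380,378). The force rose to about 5 N along the rails after 105 mm of travel, so this is the stop, as computed (dish x ≈ -71 mm). Easing off 1 mm, then lifting straight.

step_arm(targets=[[0,-0.5,0,0,1],[0,-1,-0.5,0,1],[0,-1,-1.5,0,1],[0,-1,-3,0,1],[0,-1,-5,0,1],[0,-1,-7.5,0,1],[0,-1,-10.5,0,1],[0,-1,-13.5,0,1],[0,-1,-17,0,1],[0,-1,-21,0,1],[0,-1,-25,0,1],[0,-1,-29,0,1],[0,-1,-33,0,1],[0,-1,-37,0,1],[0,-1,-41,0,1],[0,-1,-44,0,1],[0,-1,-46.5,0,1],[0,-1,-48.5,0,1],[0,-1,-49.5,0,1],[0,-1,-50,0,1]])

```text
t: 13.2
eef_pos: [0.4798, 0.2133, 0.1541]
tool_rot: [0.0, -0.565, 0.825, -0.0]
contact_force: [0.5, 0.7, -3.1]
gripper_width: 0.156
```

```bash
python3 look.py 7
```

```text
t 13.3 p [0.4798 0.2133 0.1539] q [-0.31  0.37 -0.28  1.99  0.14  0.8  -2.61] F [-0.4   0.69 -3.48] w 0.15
toolx ang -111.14 tilt 0.01
```

View pics/scene7.png

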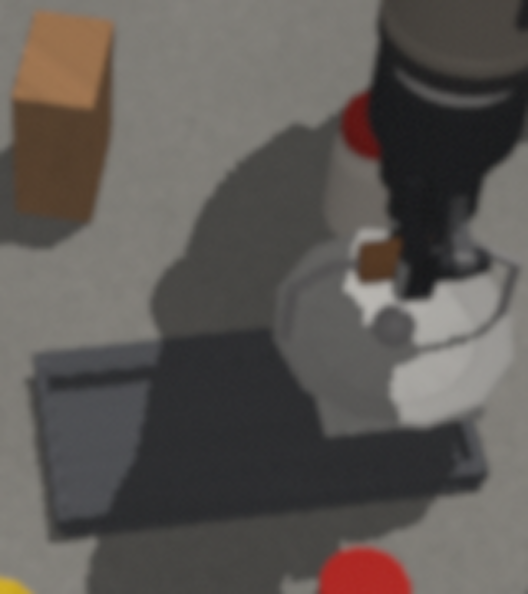

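Clear of the stand with the ball in the middle (392,326), and Fz is steady at about the dish's weight. Lifting another 65 mm.

step_arm(targets=[[0,0,-1,0,1],[0,0,-3,0,1],[0,0,-6,0,1],[0,0,-10,0,1],[0,0,-14.5,0,1],[0,0,-19,0,1],[0,0,-24,0,1],[0,0,-29,0,1],[0,0,-34,0,1],[0,0,-39,0,1],[0,0,-44,0,1],[0,0,-49,0,1],[0,0,-53.5,0,1],[0,0,-57.5,0,1],[0,0,-61,0,1],[0,0,-63,0,1],[0,0,-64.5,0,1],[0,0,-65,0,1],[0,0,-65,0,1]])

```text
t: 14.88
eef_pos: [0.4797, 0.2133, 0.219]
tool_rot: [-0.0, -0.565, 0.825, -0.0]
contact_force: [-0.7, -0.4, -4.9]
gripper_width: 0.156
```

step_arm(targets=[[0,0,0,-0.4,1],[0,0,0,-1.2,1],[0,0,0,-2.4,1],[0,0,0,-4,1],[0,0,0,-6,1],[0,0,0,-8,1],[0,0,0,-10.5,1],[0,0,0,-13,1],[0,0,0,-15.5,1],[0,0,0,-18,1],[0,0,0,-20.5,1],[0,0,0,-23,1],[0,0,0,-25.5,1],[0,0,0,-28,1],[0,0,0,-30,1],[0,0,0,-32,1],[0,0,0,-33.5,1],[0,0,0,-34.5,1],[0,0,0,-35,1]])

```text
t: 16.47
eef_pos: [0.4798, 0.2133, 0.219]
tool_rot: [0.0, 0.788, -0.616, -0.0]
contact_force: [-0.3, 0.4, -2.8]
gripper_width: 0.157
```

```bash
python3 look.py 8
```

```text
t 16.5667 p [0.4798 0.2133 0.219 ] q [-0.2   0.3  -0.4   1.93  0.14  0.94 -2.  ] F [-0.5  -0.24 -3.  ] w 0.157
toolx ang -76.14 tilt 0.0
```

View pics/scene8.png

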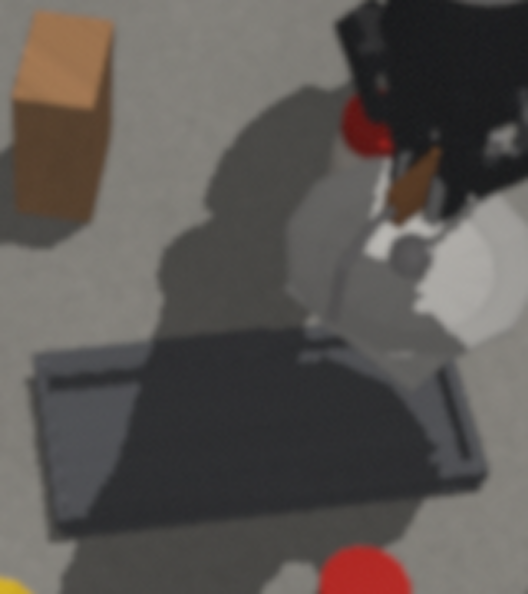

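step_arm(targets=[[0,0,0,-0.4,1],[0,0,0,-1.2,1],[0,0,0,-2.4,1],[0,0,0,-4,1],[0,0,0,-6,1],[0,0,0,-8,1],[0,0,0,-10.5,1],[0,0,0,-13,1],[0,0,0,-15.5,1],[0,0,0,-18,1],[0,0,0,-20,1],[0,0,0,-22,1],[0,0,0,-24,1],[0,0,0,-25.5,1],[0,0,0,-26.5,1],[0,0,0,-27,1]])

```text
t: 17.9
eef_pos: [0.4798, 0.2133, 0.219]
tool_rot: [-0.0, 0.91, -0.415, 0.0]
contact_force: [1.2, 0.2, -3.3]
gripper_width: 0.155
```

step_arm(targets=[[0,0,0,-0.4,1],[0,0,0,-1.2,1],[0,0,0,-2.4,1],[0,0,0,-4,1],[0,0,0,-6,1],[0,0,0,-8,1],[0,0,0,-10.5,1],[0,0,0,-13,1],[0,0,0,-15.5,1],[0,0,0,-18,1],[0,0,0,-20.5,1],[0,0,0,-22.5,1],[0,0,0,-24.5,1],[0,0,0,-26,1],[0,0,0,-27,1],[0,0,0,-27.7,1],[0,0,0,-27.7,1],[0,0,0,-27.7,1],[0,0,0,-27.7,1],[0,0,0,-27.7,1]])

```text
t: 19.57
eef_pos: [0.4798, 0.2133, 0.219]
tool_rot: [0.0, 0.983, -0.186, 0.0]
contact_force: [-0.1, -0.2, -3.8]
gripper_width: 0.157
```

```bash
python3 look.py 9
python3 - <<'E'
import cv2,numpy as np
for n in("scene","top"):
    cv2.imwrite(f"pics/{n}9full.png",np.load(n+"9.npz")["frame"][:,:,::-1])
E
```

```text
t 19.6667 p [0.4798 0.2134 0.219 ] q [-0.06  0.32 -0.57  1.92  0.21  0.96 -1.11] F [-1.15 -0.87 -3.23] w 0.157
toolx ang -21.45 tilt 0.01
```

View pics/scene9.png

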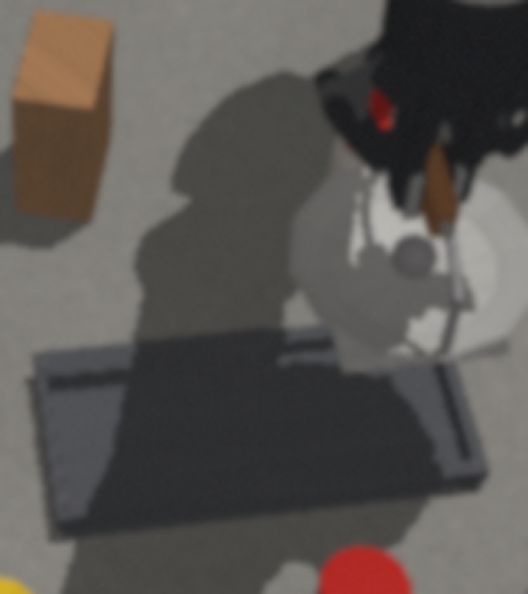

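View pics/scene9full.png

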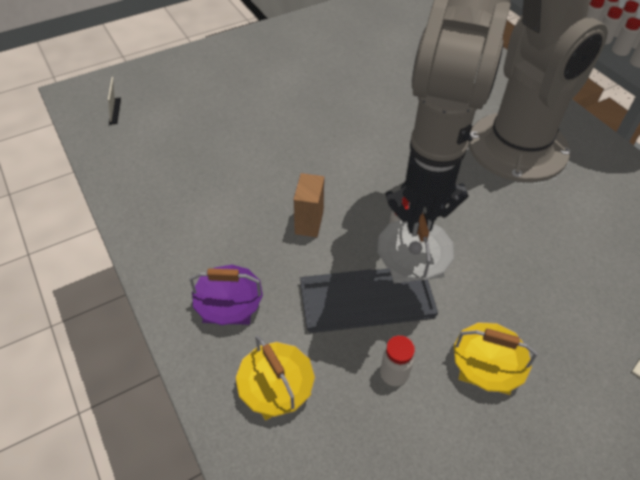

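View pics/top9full.png

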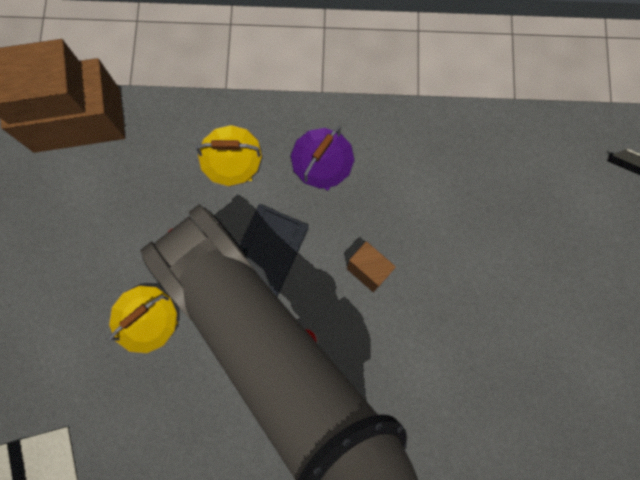

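Run:
```python
from h import *
from scipy.optimize import least_squares
c=load("scene9.npz"); P=cloud(c); im=c["frame"].astype(int)
sat=im.max(2)-im.min(2)
x0,y0=.4798,.2134
r=np.hypot(P[...,0]-x0,P[...,1]-y0)
m=(r<.068)&(P[...,2]>.125)&(P[...,2]<.172)&(c["z_map"]>0)
Q=P[m]; print(len(Q), Q.min(0).round(3),Q.max(0).round(3))
# outer flank of cone only
def res(p,Q):
    rr=np.hypot(Q[:,0]-p[3],Q[:,1]-p[4]); x=Q[:,0]-x0;y=Q[:,1]-y0
    return Q[:,2]-(p[0]+p[1]*x+p[2]*y+np.tan(np.radians(7))*np.maximum(rr,0))
s=least_squares(res,[.146,0,0,x0,y0],args=(Q,),loss="soft_l1",f_scale=.0015)
print("free centre",s.x.round(4),"resid",np.median(abs(s.fun)))
s2=least_squares(lambda p:res([p[0],p[1],p[2],x0,y0],Q),[.146,0,0],loss="soft_l1",f_scale=.0015)
print("fixed centre",s2.x.round(4))
rs=res(s2.x.tolist()+[x0,y0],Q); B=Q[(rs>.012)&(np.hypot(Q[:,0]-x0,Q[:,1]-y0)<.04)]; print("ball top pts",len(B),np.median(B,0).round(4))
# ball by Hough
g=cv2.cvtColor(c["frame"],cv2.COLOR_RGB2GRAY)
b=np.array([290+413/3.3,170+256/3.3]); print("ball px",b,"on z=.162",ray(c,b,.125-.0+.023+.012).round(4), "expected px of middle+12mm", proj(c,[[x0,y0,.160]]).round(1))
# same reference at the start: ball offset
c0=load("scene0.npz"); print("start: ball px (350,291); grip ctr->",proj(c0,[[.5787,.1754,.041]]).round(1))
```

```text
3056 [0.416 0.152 0.125] [0.547 0.281 0.172]
free centre [0.1441 0.0404 0.0321 0.4948 0.2245] resid 0.0022125422227813746
fixed centre [0.1444 0.0014 0.0024]
ball top pts 108 [0.4834 0.2191 0.1632]
ball px [415.15151515 247.57575758] on z=.162 [[0.4836 0.2199 0.16  ]] expected px of middle+12mm [[414.7 244.1]]
start: ball px (350,291); grip ctr-> [[350.8 289.7]]
```

Run:
```python
from h import *
from scipy.optimize import least_squares
for n,(ax,ay,zo) in {"scene0":(.5787,.1754,.006),"scene9":(.4798,.2134,.121)}.items():
    c=load(n+".npz"); P=cloud(c); hsv=cv2.cvtColor(c["frame"],cv2.COLOR_RGB2HSV)
    # dish pixels by depth near the rim height; boundary = outermost hull
    rr=np.hypot(P[...,0]-ax,P[...,1]-ay)
    m=((rr<.075)&(abs(P[...,2]-zo-.032)<.012)&(c["z_map"]>0)).astype(np.uint8)
    k,l,st,ce=cv2.connectedComponentsWithStats(cv2.morphologyEx(m,cv2.MORPH_OPEN,np.ones((3,3))))
    i=1+st[1:,4].argmax(); v,u=np.nonzero(l==i)
    h=cv2.convexHull(np.c_[u,v].astype(np.int32))[:,0].astype(float)
    W=ray(c,h,zo+.037)[:,:2]
    s=least_squares(lambda p:np.hypot(W[:,0]-p[0],W[:,1]-p[1])-p[2],[ax,ay,.063],loss="soft_l1",f_scale=.001)
    print(n,"rim centre,r",s.x.round(4),"med",np.median(abs(s.fun)).round(4))
    # ball: dark blob near expected
    g=cv2.cvtColor(c["frame"],cv2.COLOR_RGB2GRAY); e=proj(c,[[ax,ay,zo+.035]])[0]
    x,y=e.astype(int); cr=cv2.resize(g[y-20:y+20,x-25:x+25],None,fx=8,fy=8,interpolation=cv2.INTER_CUBIC)
    H=cv2.HoughCircles(cr,cv2.HOUGH_GRADIENT,1,30,param1=60,param2=12,minRadius=38,maxRadius=62)
    if H is not None:
        o=cv2.cvtColor(cr,cv2.COLOR_GRAY2BGR)
        for q in H[0][:3]:
            uv=q[:2]/8+[x-25,y-20]; b=ray(c,uv,zo+.035)[0]; print("  ball",uv.round(1),(q[2]/8).round(1),b.round(4),"off rim centre mm",((b[:2]-s.x[:2])*1000).round(1))
            cv2.circle(o,(int(q[0]),int(q[1])),int(q[2]),(0,0,255),1)
        cv2.imwrite(f"pics/{n}ball.png",o)
```

```text
scene0 rim centre,r [0.5809 0.1802 0.0636] med 0.0014
scene9 rim centre,r [0.4828 0.2185 0.0656] med 0.0005
```

Ball to rim centre: about (0.8, 1.4) mm, well inside 12 mm. The dish is level within about 0.01 rad, its underside is at about 0.12 m, and its yaw is right. Handing in.

```bash
python3 -c "
from g import *
go(); print(bot.hand_in())"
```

```text
t 19.6667 p [0.4798 0.2134 0.219 ] q [-0.06  0.32 -0.57  1.92  0.21  0.96 -1.11] F [-1.15 -0.87 -3.23] w 0.157
toolx ang -21.45 tilt 0.01
the job is handed in; nothing more can be done
None
```

I gripped the aluminium dish by its handle and drew it about 105 mm along the rails, until about 5 N of force showed it had met the stop. I then lifted it straight out, turned it a quarter turn, and handed in at 19.7 s, still holding it up. The hand-in gives no verdict, so these are my own last checks:

| Check | Measured | Needed |
|---|---|---|
| Underside above the counter | about 0.12 m, from the tool height | over 0.095 m |
| Tilt | about 0.003 rad, with the dish centre taken at the tool axis | under 0.06 rad |
| Handle | crosswise to the measured stand axis, to the axis's own error of about 0.5° (0.01 rad) | within 0.12 rad |
| Ball from the middle of the dish | about 2 mm | under 12 mm |

- **Grip:** it stayed steady at a 13 mm opening, and the tool carried only the dish's weight.
- **Bottles and carton:** the carton and one bottle look unmoved in the last pictures. The bottle nearest the robot was mostly hidden by the arm; I saw only part of its cap, though I felt no unexpected force.

Three checks were weaker:
- **Camera views:** at the start the two views differed by 2–4 mm, and the scene camera seemed offset by about that much. I therefore judged the ball against the dish rim in the same picture.
- **Ball position:** automatic circle detection found no ball, so I used a position read by eye, and the depth points agreed with it.
- **Tilt fit:** a fit that left the dish centre free came out at about 0.05 rad, but it could not separate tilt from a shifted centre, so I did not rely on it.

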